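# Hold the bench press's key switch turned with the key from the drawer

## Robot

A 7-joint arm with a two-finger parallel gripper is mounted at the origin on the work surface. World frame = base frame: x ahead of the robot, y to its left, z up, the work surface at z = 0. Lengths are in m, angles in rad, forces in N, time in s.
With the tool pointing down it reaches from about 0.4 to 0.75 m from the base axis. Payload 19.5 kg.
Tool frame: the origin (TCP) lies on the centre line of the jaws, within the pads' length; the fingertips stand 17 mm ahead of it and the grasp point (between the pads) lies 2 mm behind it (r.nose_length is the distance from the TCP to the fingertips, in m); z points along the fingers, x is the direction in which the jaws open and shut, and the axes are right-handed (so a half turn about z gives the same grasp; the last joint's range is limited). The gripper opens to 85 mm and grips with 20 to 120 N. Pads are 22 mm wide; open, the fingers measure 114 mm over their backs; the gripper's body (76 mm by 85 mm) begins 54 mm behind the grasp point. The pads swing forward as they close: fully open they stand 13 mm farther back than shut.
Start: joints at [1.073, 0.707, -0.028, 1.485, 0.022, 0.951, -0.075], TCP at [0.253, -0.516, 0.248] pointing down, gripper open.
Joint ranges: [-2.71, 2.71], [-0.32, 2.16], [-1.57, 1.52], [0, 2.45], [-1.46, 4.6], [0, 2.02], [-2.83, 2.83]. Speed limits (rad/s): [1.89, 1.89, 2.57, 2.57, 3.01, 3.01, 3.01].

## Interface

Orientations are given as a unit quaternion [w, x, y, z].
In Python, from station import r, viewer, job gives the robot as it stands. The module is installed in compiled form; this text tells all that it offers.
- The arm moves only by the shell command python3 -m crank 'ROWS' [FORCE]. ROWS is JSON, a list of rows, each an object with "claw": the finger opening in cm, from 0 to 8.54; "travel": the shift along the tool's x, y, z in cm, a list of three; "yaw": the turn about the tool's z in rad. In form: [{"claw": claw, "travel": [tx, ty, tz], "yaw": yaw}, ...]. A call has 1 to 10 rows; each row is the pose to reach, as a shift and turn from the pose measured when the call began, along the tool's axes at that moment; what a row does not reach only later rows make up. A row lasts 1/10 s, in which the tool goes at most 50 mm and 8.59 degrees, less where a joint would pass 70% of its speed; a pose out of reach is approached as far as the arm can. A call with a gripper value outside its range is refused whole. The fingers move at their own pace and stop on an object; FORCE is the grip in N (left out, the last holds). Time passes only in rows, so rows that repeat a pose let the fingers close. It gives the time, the measured TCP pose, the force and the opening at its end, in the units of the state.
- r.read_state(): the state, without advancing time (a new reading comes with each control period).
- viewer.snapshot(name): name is "side" or "top"; returns a dict with "frame" (420x560x3 uint8, red, green, blue), "z_map" (420x560 float32, m along the optical axis (not along the pixel's ray), 0 where there is no reading), "fx", "fy", "cx", "cy" (pixels), "dist" ([k1, k2, p1, p2, k3] as OpenCV has them; the pictures are not rectified), "world_to_cam" (4x4, takes a point from world to camera coordinates). Camera axes: x right, y up, looking along -z (the intrinsics and any distortion apply to the point x, -y, -z); pixel columns grow to the right and rows downward; lengths in m; the calibration is good to about 2 mm. A picture is of the moment at which its call begins.
- job.sign_off(): hands the job in, once; it reports no verdict.
The state is a dict: "time_s": time; "q": joint angles; "qvel": joint speeds; "tau": joint torques, N m; "eef_pos": TCP position; "tcp_rot": TCP orientation; "contact_force": force on the tool from outside, world axes, zero at the start; "torque": the same for the moment, N m; "grip_width": finger opening in m.
Only numpy, scipy, OpenCV 4.12 (cv2) and the standard library are available. Lean on these libraries where they do the work, as an engineer would, in place of code of your own. Each camera call takes 0.05 s, during which the arm holds its last target. There are 200 camera calls.

## Task

The small press on the bench runs only while its key switch is held over. Pull the cabinet's drawer well open by its handle, take the key with the square bow (leave the round one standing in its block), push it down fully home in the lock cylinder on the control box, working it past the sticky pins with a little wiggling, then turn it a quarter turn clockwise to the stop and finish like that: still gripping the key and holding it turned, because the lock springs back when let go. Do not disturb the other things lying on the bench.

Things in the scene. Friction and masses are not known exactly. Their poses are not given: they have to be found in the camera images.
- cabinet: grey steel bench cabinet, fixed, 240 deep (x) x 220 wide (y) x 143 high; origin under its centre on the bench; its front looks along its own -x, to the robot. One drawer: its front panel spans heights 46 to 126 mm, its side walls rise only to 82 mm.
- drawer (a joint): how far the drawer is open, m: 0 shut, 0.15 at its stop. It slides along the cabinet's -x, needs a pull of about 2 N plus 4 N per m/s and stays where it is left. Well open means more than 0.10; at about 0.12 the keys stand clear of the cabinet.
- drawer_handle (a point): middle of the drawer's handle (moves with the drawer; axes as the cabinet's): a round steel bar of 10 mm diameter along y, 110 mm between its end posts, 115 mm above the bench, its axis 55 mm in front of the drawer's face (50 mm free gap); from above it can be pinched across x or hooked.
- key_block (a point): centre of the top face of the wooden key block in the drawer (moves with the drawer, axes as the cabinet's), 84 mm above the bench; 60 (x) x 140 (y) x 32 high. Two through slots at y = +40 and -40 mm, 16.5 long in x and 6.5 wide in y; a key stands in each, which in which varies.
- square_key_bow (a point): centre of the square bow (flat grip) of the key to use, 26 wide (x) x 9 thick (y) x 26 high; the steel key stands upright in the block, its x along the block's x (either way round: a half turn about z changes nothing); bow's centre 23 mm above the block's top, 107 mm above the bench. 40 to 85 g.
- square_key_tip (a point): end of the same key's blade, 51 mm below the bow's centre. From the bow's underside down: neck 12 x 7 (6 long), round collar 18 diameter (4 thick) whose underside lies 23 mm below the bow's centre and rests on the block, then the blade 14 wide (x) x 4 thick (y) x 28 long with a rounded tip.
- round_key_bow (a point): centre of the bow of the other key: a round disc 28 in diameter, 9 thick; otherwise the same key, in the block's other slot. Leave it standing there.
- control_box: fixed grey box 130 x 130 x 60 high; origin under its centre. On its middle stands the lock: a steel barrel 48 in diameter, 34 high, with a turning brass plug of 34 diameter flush in its top, 94 mm above the bench. At rest the plug's slot lies along the box's x.
- keyway (a point): centre of the keyway's mouth, on the lock's upright axis in its top face, 94 mm above the bench; turns with the plug, x along the slot. Slot 16 long x 6 wide x 32 deep, long sides bevelled 2 mm. Key home: collar on this face, bow's centre 23 mm above. Two sprung sticky pins stick 2 mm out of the long walls 10 and 19 mm down: up to about 12 N against the push.
- lock (a joint): turn of the lock, rad: 0 at rest, grows clockwise seen from above, stop at 1.571 (a quarter turn). A spring drives it back to 0, with 0.03 N m at rest and 0.125 N m at the stop. The key has about 0.14 rad of play in the slot before it turns the lock.
- ring_a: loose steel bearing ring lying flat, 92 diameter, 38 high; origin under its centre. Bystander.
- ring_b: loose steel bearing ring lying flat, 100 diameter, 42 high; origin under its centre. Bystander.
- screwdriver: loose screwdriver, 200 long, lying along its x. Bystander.
- grease: white jar, 80 diameter, 70 high; origin under its centre. Bystander.
- mallet: loose rubber mallet, 280 long, lying along its x. Bystander.
- oil: upright oil bottle, 60 diameter, 150 high; origin under its centre. Bystander.
Mind the look-alikes: they are no part of the job. What is shaped like the control_box but green or orange is not meant.

How it is judged:
On the way, in this order (a step that is already met when the one before it is completed fails the run):
1. the drawer is well open (more than 100 mm) (value of joint drawer above 0.1 m), for 0.2 s.
2. the square key is lifted clear of its block (z of square_key_bow in the frame of cabinet above 0.14 m and contact force between the fingers and square_key above 0.5 N), for 0.1 s.
3. the square key is fully home in the lock, not yet turned (z of square_key_bow in the frame of keyway below 0.026 m and horizontal distance between square_key_bow and keyway below 0.005 m and angle between the x axis of square_key_bow and the x axis of keyway, either way round below 0.3 rad and value of joint lock below 0.6 rad), for 0.1 s.
4. the lock is turned a quarter (value of joint lock above 1.36 rad), for 0.2 s.
At the end, for the whole second after the job is handed in: The lock is turned at least 78 degrees clockwise (stop at 90) and held there by the fingers gripping the square key, which is home within 3 mm of its collar seating and within 5 mm of the lock's axis; the round key still stands in its block (value of joint lock above 1.36 rad and z of square_key_bow in the frame of keyway below 0.026 m and horizontal distance between square_key_bow and keyway below 0.005 m and angle between the x axis of square_key_bow and the x axis of keyway, either way round below 0.3 rad and contact force between the fingers and square_key above 1 N and z of round_key_bow in the frame of cabinet between 0.102 and 0.112 m); the arm keeps its last pose, push and grip.
It fails at once if the round key is pulled out of its block (z of round_key_bow in the frame of cabinet above 0.125 m).
It fails at once if a bystander on the bench is pushed more than 4 cm away (distance of any of ring_a, ring_b, screwdriver, grease, mallet, oil from where it was at the start of the episode above 0.04 m).
It also fails if it takes over 61 s, if anything falls off the work surface, if the arm or the gripper's body presses on something with over 40 N, if the wrist force passes 120 N, or if a joint passes its speed limit or range.

## Working session

There is one attempt and no reset: what is moved stays moved. The work goes in short steps, Python scripts to look and compute and a shell command to move; the robot and the scene stay as the last step left them, time stands still between calls to the robot, and variables do not carry over. Pictures are saved under pics/ and viewed, about 8 in all and at most 12, crops included, and the job is handed in when it is done.

```bash
mkdir -p pics
cat > h.py <<'E'
import numpy as np, cv2
from station import r, viewer, job
def snap(n):
    s=viewer.snapshot(n); s["K"]=np.array([[s["fx"],0,s["cx"]],[0,s["fy"],s["cy"]],[0,0,1.]]); s["D"]=np.array(s["dist"],float); s["W"]=np.array(s["world_to_cam"]); return s
def ray(s,uv):
    p=cv2.undistortPoints(np.array(uv,float).reshape(-1,1,2),s["K"],s["D"])[:,0]
    d=np.c_[p[:,0],-p[:,1],-np.ones(len(p))]; R=s["W"][:3,:3]; c=-R.T@s["W"][:3,3]
    return c,d@R
def plane(s,uv,z):
    c,d=ray(s,uv); return c+d*((z-c[2])/d[:,2])[:,None]
def depth(s,uv):
    c,d=ray(s,uv); u=np.array(uv).reshape(-1,2).astype(int); return c+d*s["z_map"][u[:,1],u[:,0]][:,None]
def proj(s,P):
    P=np.array(P,float).reshape(-1,3)@s["W"][:3,:3].T+s["W"][:3,3]
    return cv2.projectPoints(P*[1,-1,-1],np.zeros(3),np.zeros(3),s["K"],s["D"])[0][:,0]
def save(s,f,crop=None,k=1):
    im=s["frame"][:,:,::-1]
    if crop: x0,y0,x1,y1=crop; im=im[y0:y1,x0:x1]
    cv2.imwrite("pics/"+f,cv2.resize(im,None,fx=k,fy=k,interpolation=cv2.INTER_CUBIC))
E
python3 - <<'E'
from h import *
a=snap("side");b=snap("top")
save(a,"a.png");save(b,"b.png")
for s in(a,b): print(s["fx"],s["dist"],-s["W"][:3,:3].T@s["W"][:3,3])
st=r.read_state();print(st,r.nose_length)
E
```

```text
488.7273998888852 [-0.1759612  0.         0.         0.         0.       ] [-0.07704541  0.82274089  1.25991467]
447.6159318395558 [0.00937927 0.         0.         0.         0.        ] [ 0.35216657 -0.02993212  1.27669583]
{'time_s': 0.1, 'q': array([ 1.07328278,  0.70701995, -0.02758313,  1.48496474,  0.02200567,
        0.95085925, -0.07550613]), 'qvel': array([ 0.00271684, -0.00040073, -0.00063312, -0.00199721,  0.00101627,
        0.001185  , -0.00040576]), 'tau': array([ 2.04287717e-03, -8.84289193e+01,  1.23655133e+00, -2.36456555e+01,
        1.70427893e-02,  5.03542964e-03, -3.09284860e-05]), 'eef_pos': array([ 0.25300232, -0.51610954,  0.24788351]), 'tcp_rot': array([-2.27726712e-04,  8.48577189e-01, -5.29071384e-01, -4.16135240e-04]), 'contact_force': array([-0.2249581 ,  0.05037157,  0.45344706]), 'torque': array([-0.01791586, -0.04346032,  0.05752804]), 'grip_width': 0.08563596641504502} 0.017
```

View pics/a.png

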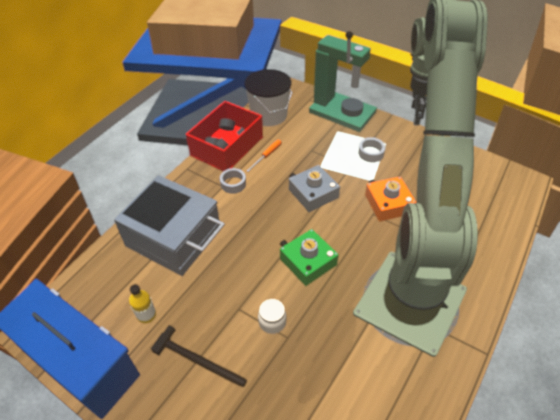

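View pics/b.png

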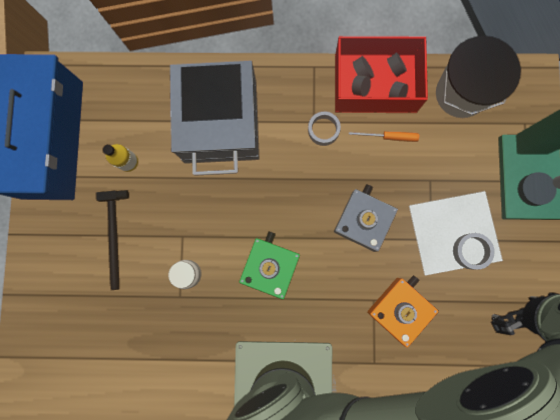

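Side view: grey box at (314,186), cabinet at (168,225), and green and orange look-alikes at (309,256) and (391,197). Top view: grey box (366,218), green (269,267), orange (406,312), handle bar at about (215,170). The grey box fits the description. I'll confirm it in one crop and measure from it.

Run:
```python
from h import *
a=snap("side");b=snap("top")
def c(s,x0,y0,x1,y1):
    return cv2.resize(s["frame"][y0:y1,x0:x1,::-1],(400,300),interpolation=cv2.INTER_CUBIC)
im=np.vstack([np.hstack([c(b,332,193,400,244),c(b,165,142,265,217)]),np.hstack([c(a,285,160,345,205),c(a,165,200,245,260)])])
cv2.imwrite("pics/c.png",im)
# box: grey mask in region, top view
for s,(x0,y0,x1,y1) in((b,(325,180,405,260)),):
    z=np.zeros(s["z_map"].shape); 
    uv=np.array([(u,v) for v in range(y0,y1) for u in range(x0,x1)])
    P=depth(s,uv)
    m=(abs(P[:,2]-.06)<.008); q=P[m]
    rct=cv2.minAreaRect((q[:,:2]*1000).astype(np.float32)); print("box",rct)
    l=P[abs(P[:,2]-.094)<.008]; print("barrel",cv2.minEnclosingCircle((l[:,:2]*1000).astype(np.float32)),np.median(l[:,2]))
uv=np.array([(u,v) for v in range(55,185) for u in range(160,270)]);P=depth(b,uv)
m=abs(P[:,2]-.143)<.008;print("cab top",cv2.minAreaRect((P[m][:,:2]*1000).astype(np.float32)))
x0=P[m][:,0].min()
m=(abs(P[:,2]-.115)<.012)&(uv[:,1]>160);print("handle",cv2.minAreaRect((P[m][:,:2]*1000).astype(np.float32)),m.sum(),uv[m].min(0),uv[m].max(0))
print(plane(b,[(195,171),(236,171)],.115), plane(b,[(369,218)],.094))
print(plane(a,[(315,178)],.094))
for n,uv,z in(("ringA",(324,128),.03),("ringB",(474,251),.04),("grease",(183,274),.07),("oil",(118,154),.15)): print(n,plane(b,[uv],z))
```

```text
box ((469.8638916015625, -223.38790893554688), (130.23448181152344, 131.08575439453125), 65.07291412353516)
barrel ((469.67193603515625, -222.7557830810547), 23.922353744506836) 0.09437838959398515
cab top ((759.2493896484375, 194.51443481445312), (242.04901123046875, 220.42958068847656), 3.5014612674713135)
handle ((599.3629760742188, 184.18829345703125), (39.383995056152344, 117.61933898925781), 3.6170859336853027) 249 [193 161] [237 175]
[[0.58788504 0.23766287 0.115     ]
 [0.58906456 0.12880878 0.115     ]] [[ 0.47056268 -0.22447774  0.094     ]]
[[ 0.45890239 -0.20785226  0.094     ]]
ringA [[ 0.73444681 -0.10871596  0.03      ]]
ringB [[ 0.38919643 -0.51759563  0.04      ]]
grease [[0.31634297 0.26894219 0.07      ]]
oil [[0.62334378 0.43118127 0.15      ]]
```

View pics/c.png

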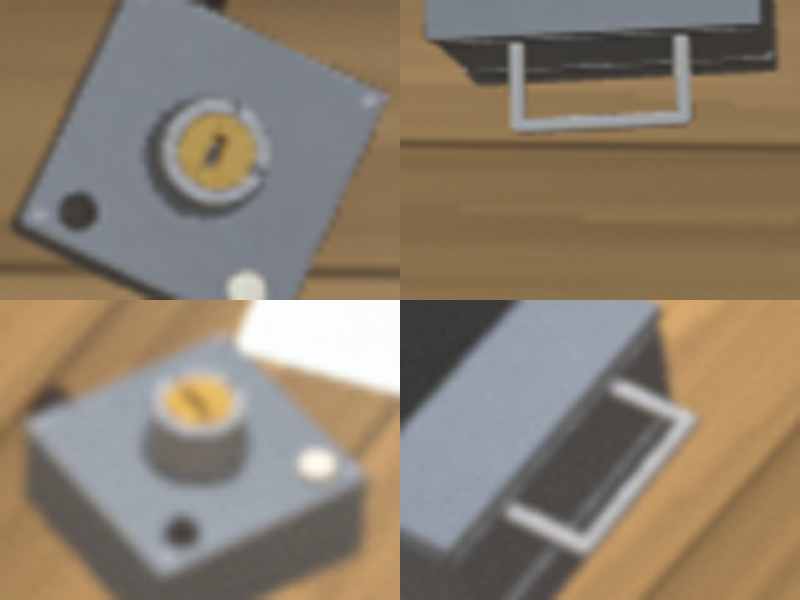

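The crop confirms the grey box, with brass plug, barrel and slot. Lock crop centre (216,150) is raw top pixel (369,218). The slot runs along the box edge at about -25°. Lock axis ≈ (0.470,-0.223). Handle ≈ (0.585,0.184), cabinet yaw 3.5°. The sizes and heights match. I'm moving over the handle.

```bash
cat >> h.py <<'E'
def go(x,y,z,head):
    s=r.read_state(); w,a,b,c=s["tcp_rot"]
    from scipy.spatial.transform import Rotation as Ro
    R=Ro.from_quat([a,b,c,w]).as_matrix(); h=np.arctan2(R[1,0],R[0,0])
    d=R.T@(np.array([x,y,z])-s["eef_pos"]); dy=-((np.radians(head)-h+np.pi)%(2*np.pi)-np.pi)
    print("t",round(s["time_s"],2),"pos",s["eef_pos"].round(4),"head",np.degrees(h).round(2),"z-axis",R[:,2].round(3),"F",s["contact_force"].round(1),"M",s["torque"].round(2),"grip",round(s["grip_width"],4),"q1,7",s["q"][[0,6]].round(2))
    print("travel cm",(d*100).round(2),"yaw",round(dy,3))
E
R='{"claw":4,"travel":[-48.3,-60.6,0],"yaw":-1.176}'
python3 -m crank '[{"claw":4,"travel":[-48.3,-60.6,0],"yaw":-1.176},{"claw":4,"travel":[-48.3,-60.6,0],"yaw":-1.176},{"claw":4,"travel":[-48.3,-60.6,0],"yaw":-1.176},{"claw":4,"travel":[-48.3,-60.6,0],"yaw":-1.176},{"claw":4,"travel":[-48.3,-60.6,0],"yaw":-1.176},{"claw":4,"travel":[-48.3,-60.6,0],"yaw":-1.176},{"claw":4,"travel":[-48.3,-60.6,0],"yaw":-1.176},{"claw":4,"travel":[-48.3,-60.6,0],"yaw":-1.176},{"claw":4,"travel":[-48.3,-60.6,0],"yaw":-1.176},{"claw":4,"travel":[-48.3,-60.6,0],"yaw":-1.176}]' 60
python3 -c "from h import *;go(.5847,.1838,.2,3.5)"
```

```text
time_s: 1.2
eef_pos: [0.4675, -0.0625, 0.2484]
tcp_rot: [-0.0, 1.0, 0.03, -0.0]
contact_force: [1.6, -0.9, -0.8]
grip_width: 0.0401
t 1.2 pos [ 0.4675 -0.0625  0.2484] head 3.49 z-axis [-0.     0.001 -1.   ] F [ 1.6 -0.9 -0.8] M [-0.   -0.04 -0.02] grip 0.0401 q1,7 [ 0.25 -0.13]
travel cm [ 13.2  -23.87   4.85] yaw -0.0
```

```bash
python3 -m crank '[{"claw":4,"travel":[13.2,-23.9,4.8],"yaw":0},{"claw":4,"travel":[13.2,-23.9,4.8],"yaw":0},{"claw":4,"travel":[13.2,-23.9,4.8],"yaw":0},{"claw":4,"travel":[13.2,-23.9,4.8],"yaw":0},{"claw":4,"travel":[13.2,-23.9,4.8],"yaw":0},{"claw":4,"travel":[13.2,-23.9,4.8],"yaw":0},{"claw":4,"travel":[13.2,-23.9,4.8],"yaw":0},{"claw":4,"travel":[13.2,-23.9,4.8],"yaw":0}]'
python3 - <<'E'
from h import *
go(.5847,.1838,.113,3.5)
b=snap("top");a=snap("side")
im=np.hstack([cv2.resize(s["frame"][y:y+105,x:x+140,::-1],(400,300),interpolation=3) for s,x,y in((b,150,100),(a,130,170))])
cv2.imwrite("pics/d.png",im)
E
```

```text
time_s: 2.0
eef_pos: [0.5844, 0.1842, 0.2]
tcp_rot: [0.0, 1.0, 0.031, -0.001]
contact_force: [0.0, -0.3, 0.4]
grip_width: 0.0403
t 2.0 pos [0.5844 0.1842 0.2   ] head 3.53 z-axis [-0.001 -0.    -1.   ] F [ 0.  -0.3  0.4] M [-0.06 -0.01  0.02] grip 0.0403 q1,7 [-0.24 -0.48]
travel cm [0.04 0.04 8.7 ] yaw 0.001
```

View pics/d.png

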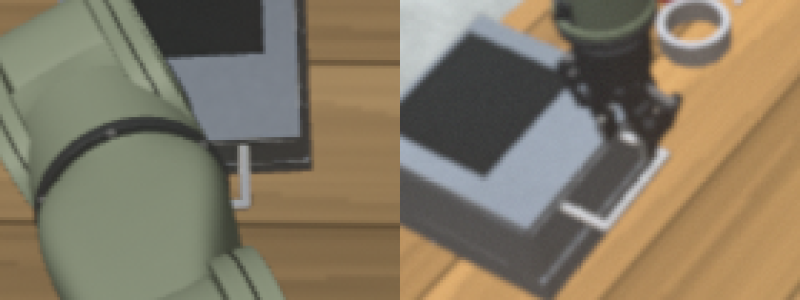

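The side view (crop 640,130) shows the jaws above the handle bar and straddling it. I'm lowering and closing.

```bash
python3 -m crank '[{"claw":4,"travel":[0,0,4],"yaw":0},{"claw":4,"travel":[0,0,7],"yaw":0},{"claw":4,"travel":[0,0,8.7],"yaw":0},{"claw":4,"travel":[0,0,8.7],"yaw":0},{"claw":0.5,"travel":[0,0,8.7],"yaw":0},{"claw":0.5,"travel":[0,0,8.7],"yaw":0},{"claw":0.5,"travel":[0,0,8.7],"yaw":0},{"claw":0.5,"travel":[0,0,8.7],"yaw":0},{"claw":0.5,"travel":[0,0,8.7],"yaw":0},{"claw":0.5,"travel":[0,0,8.7],"yaw":0}]' 40
python3 -c "from h import *;go(.5847,.1838,.113,3.5)"
```

```text
time_s: 3.1
eef_pos: [0.5843, 0.1828, 0.1151]
tcp_rot: [0.0, 1.0, 0.03, -0.0]
contact_force: [-6.8, -2.8, 10.7]
grip_width: 0.0086
t 3.1 pos [0.5843 0.1828 0.1151] head 3.42 z-axis [-0. -0. -1.] F [-6.8 -2.8 10.7] M [-0.46  1.64 -0.06] grip 0.0086 q1,7 [-0.25 -0.51]
travel cm [ 0.05 -0.09  0.21] yaw -0.001
```

```bash
python3 -m crank '[{"claw":0.5,"travel":[-1,0,-0.1],"yaw":0},{"claw":0.5,"travel":[-2.5,0,-0.1],"yaw":0},{"claw":0.5,"travel":[-4,0,-0.1],"yaw":0},{"claw":0.5,"travel":[-5.5,0,-0.1],"yaw":0},{"claw":0.5,"travel":[-7,0,-0.1],"yaw":0},{"claw":0.5,"travel":[-8.5,0,-0.1],"yaw":0},{"claw":0.5,"travel":[-10,0,-0.1],"yaw":0},{"claw":0.5,"travel":[-11.5,0,-0.1],"yaw":0},{"claw":0.5,"travel":[-13,0,-0.1],"yaw":0},{"claw":0.5,"travel":[-13.5,0,-0.1],"yaw":0}]' 60
python3 -c "from h import *;go(.4497,.1755,.113,3.5)"
```

```text
time_s: 4.1
eef_pos: [0.4476, 0.1745, 0.1155]
tcp_rot: [0.001, 1.0, 0.03, -0.002]
contact_force: [2.9, 3.1, -42.9]
grip_width: 0.0076
t 4.1 pos [0.4476 0.1745 0.1155] head 3.46 z-axis [-0.003 -0.001 -1.   ] F [  2.9   3.1 -42.9] M [ 0.55 -0.4  -0.02] grip 0.0076 q1,7 [-0.35 -0.66]
travel cm [ 0.22 -0.08  0.25] yaw -0.001
```

```bash
python3 -m crank '[{"claw":4,"travel":[0.1,0,0],"yaw":0},{"claw":4,"travel":[0.1,0,0],"yaw":0},{"claw":4,"travel":[0.1,0,0],"yaw":0},{"claw":4,"travel":[0.1,0,-4],"yaw":0},{"claw":4,"travel":[0.1,0,-9],"yaw":0},{"claw":4,"travel":[0.1,0,-13],"yaw":0},{"claw":4,"travel":[0,15,-14],"yaw":-0.8},{"claw":4,"travel":[0,30,-14],"yaw":-1.57},{"claw":4,"travel":[0,30,-14],"yaw":-1.57},{"claw":4,"travel":[0,30,-14],"yaw":-1.57}]'
python3 -m crank '[{"claw":4,"travel":[10,0,0],"yaw":0},{"claw":4,"travel":[0,0,0],"yaw":0},{"claw":4,"travel":[0,0,0],"yaw":0},{"claw":4,"travel":[0,0,0],"yaw":0},{"claw":4,"travel":[0,0,0],"yaw":0}]' >/dev/null
python3 - <<'E'
from h import *
go(.55,.18,.2,93.5)
b=snap("top");a=snap("side")
im=np.vstack([cv2.resize(s["frame"][y:y+60,x:x+140,::-1],(700,300),interpolation=3) for s,x,y in((b,150,140),(a,150,190))])
cv2.imwrite("pics/e.png",im)
import pickle;pickle.dump((a,b),open("ab.pkl","wb"))
E
```

```text
time_s: 5.1
eef_pos: [0.4603, -0.0168, 0.2534]
tcp_rot: [0.0, 0.95, 0.313, -0.001]
contact_force: [1.3, 0.3, -0.8]
grip_width: 0.0398
t 5.6 pos [ 0.4607 -0.0167  0.2538] head 36.45 z-axis [-0.001 -0.001 -1.   ] F [ 0.1 -0.1 -0.4] M [-0.04  0.01  0.05] grip 0.0404 q1,7 [0.25 0.23]
travel cm [ 18.87 -10.52   5.34] yaw -0.996
```

View pics/e.png

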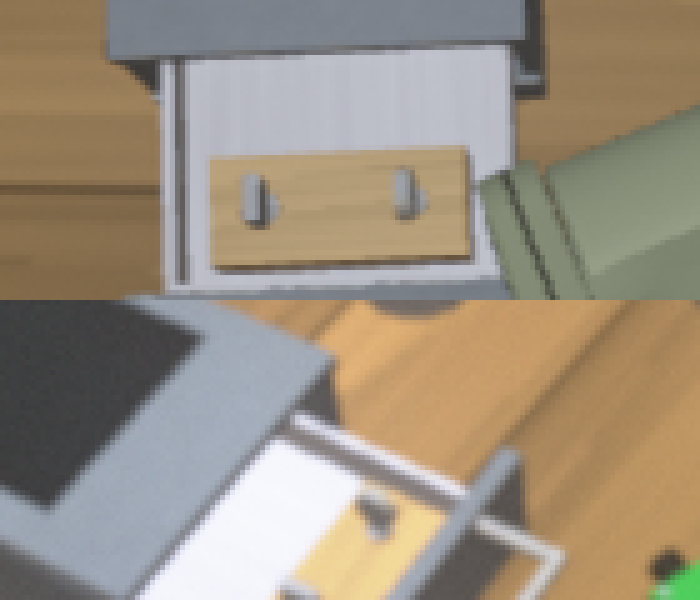

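The drawer is open. The two keys in the top crop are at (253,200), raw (200.6,180), on the +y side, and (405,193), raw (231,178.6), on the -y side. In the side view the -y key is at raw (225,232) and the +y key at about (210,248). From here I can't tell which bow is square, so I'll enlarge one crop.

Run:
```python
from h import *
import pickle
a,b=pickle.load(open("ab.pkl","rb"))
l=[cv2.resize(s["frame"][y:y+36,x:x+36,::-1],(390,390),interpolation=3) for s,x,y in((a,192,230),(a,207,214))]
cv2.imwrite("pics/f.png",np.hstack(l))
# block top face, top view
uv=np.array([(u,v) for v in range(165,198) for u in range(188,250)]);P=depth(b,uv)
m=abs(P[:,2]-.084)<.006;q=P[m];hsv=cv2.cvtColor(b["frame"],cv2.COLOR_RGB2HSV)[uv[m][:,1],uv[m][:,0]]
q=q[hsv[:,1]>60]; print("block",cv2.minAreaRect((q[:,:2]*1000).astype(np.float32)),len(q))
for lo,hi,n in((188,216,"+y"),(218,246,"-y")):
    k=(P[:,2]>.1)&(P[:,2]<.135)&(uv[:,0]>lo)&(uv[:,0]<hi); print(n,k.sum(),P[k].mean(0),P[k].max(0),P[k].min(0)) 
    t=P[k&(P[:,2]>.112)]; print(len(t),t.mean(0),np.ptp(t,axis=0), cv2.minAreaRect((t[:,:2]*1000).astype(np.float32)))
```

```text
block ((567.396240234375, 182.48123168945312), (60.060245513916016, 140.10687255859375), 3.4195122718811035) 959
+y 52 [0.56034872 0.2182253  0.11673762] [0.57656327 0.22594204 0.12505478] [0.5175203  0.1806262  0.10086485]
41 [0.55982196 0.21789561 0.11993173] [0.05841899 0.04531584 0.01276734] ((543.2071533203125, 208.32057189941406), (73.14105987548828, 17.849538803100586), 33.651458740234375)
-y 81 [0.54385212 0.13604286 0.12147027] [0.58095031 0.16980051 0.13007976] [0.51707554 0.10187391 0.10007537]
78 [0.54313981 0.13595084 0.12215607] [0.06387477 0.0679266  0.017959  ] ((549.2154541015625, 136.33755493164062), (63.81020736694336, 67.9288558959961), 0.9147197008132935)
```

View pics/f.png

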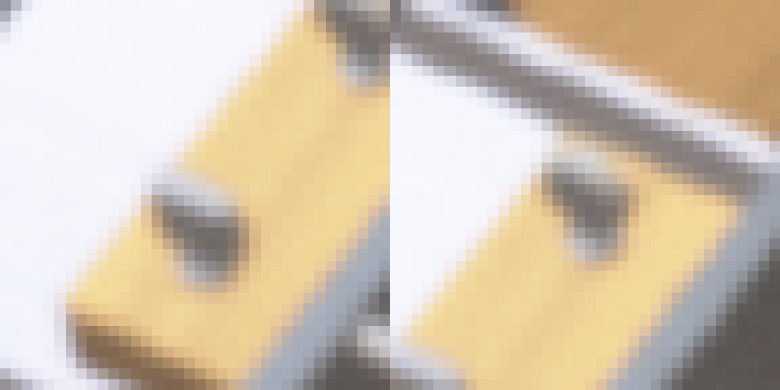

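Run:
```python
from h import *
import pickle
a,b=pickle.load(open("ab.pkl","rb"))
for n,K in(("+y",(.5650,.2224)),("-y",(.5698,.1426))):
    for nm,s in(("top",b),("side",a)):
        c=proj(s,[K[0],K[1],.119])[0]; print(n,nm,c.round(1))
        us=range(int(c[0])-8,int(c[0])+9); vs=range(int(c[1])-9,int(c[1])+13)
        uv=np.array([(u,v) for v in vs for u in us]);P=depth(s,uv)
        # key frame: along x
        th=np.radians(3.45);e=np.array([np.cos(th),np.sin(th)]);f=np.array([-e[1],e[0]])
        D=P[:,:2]-K; xk=D@e*1000; yk=D@f*1000
        m=(P[:,2]>.0905)&(P[:,2]<.14)&(abs(xk)<17)&(abs(yk)<10)
        for lo in range(-16,16,4):
            k=m&(xk>=lo)&(xk<lo+4); print(lo,k.sum(),(np.sort(P[k][:,2])[::-1][:3]*1000).round(0),(np.sort(P[k][:,2])[:2]*1000).round(0))
    c=proj(a,[K[0],K[1],.107])[0].astype(int)
    print(cv2.cvtColor(a["frame"],cv2.COLOR_RGB2GRAY)[c[1]-8:c[1]+10,c[0]-9:c[0]+10])
```

```text
+y top [200.1 179.3]
-16 4 [119. 105. 103.] [101. 103.]
-12 9 [123. 121. 119.] [98. 99.]
-8 10 [122. 122. 121.] [102. 104.]
-4 6 [125. 122. 121.] [ 98. 110.]
0 9 [122. 122. 122.] [ 95. 105.]
4 6 [123. 122. 120.] [105. 114.]
8 8 [125. 123. 122.] [101. 105.]
12 0 [] []
+y side [209.8 246.5]
-16 6 [118. 113. 113.] [102. 106.]
-12 11 [120. 120. 119.] [94. 96.]
-8 8 [120. 119. 115.] [ 93. 101.]
-4 7 [120. 119. 118.] [ 96. 105.]
0 9 [120. 119. 117.] [91. 95.]
4 8 [122. 121. 118.] [ 99. 105.]
8 8 [120. 119. 115.] [93. 98.]
12 5 [119. 117. 117.] [109. 115.]
[[247 247 247 247 247 247 247 247 247 244 236 224 216 216 213 212 214 213
  215]
 [247 246 247 247 247 247 248 247 244 237 227 220 215 213 213 212 213 215
  214]
 [245 245 246 246 247 247 246 245 239 229 220 214 215 213 213 213 215 215
  216]
 [245 245 245 245 246 246 245 240 230 221 217 214 213 212 213 214 214 215
  214]
 [246 245 245 245 244 242 238 230 220 217 213 214 213 213 213 214 213 213
  209]
 [246 246 245 245 242 236 226 220 216 213 213 213 212 212 213 215 213 212
  207]
 [247 247 246 244 235 223 217 216 215 214 210 210 212 213 
[... 2211 characters left out ...]
 113 123 134 149 155 161 181 199 207 208 204
  195]
 [247 241 229 217 203 177 143 119 113 113 124 130 141 170 198 210 214 217
  213]
 [243 233 221 215 210 197 171 138 116 110 113 116 138 177 205 213 215 218
  216]
 [236 223 216 211 212 210 198 164 131 115 113 125 156 193 210 215 217 217
  218]
 [225 216 213 210 211 211 205 184 159 137 129 144 177 205 215 214 217 217
  218]
 [217 212 210 211 211 212 210 200 186 168 150 157 181 205 214 218 218 216
  218]
 [214 210 210 212 213 214 211 206 198 181 170 172 190 209 216 217 217 218
  217]
 [213 210 211 211 213 214 213 206 197 189 188 195 207 215 216 217 218 217
  211]
 [212 211 212 214 216 214 211 207 204 202 206 212 214 216 218 217 217 212
  200]]
```

The +y key's top is flat at about 120 mm over its whole 26 mm width in both views. The -y key's top falls to about 113 mm and below at its ends. So +y is the square key, with its bow at (0.565,0.222,0.107), and -y is the round one. In the crop, the left (+y) bow also has a straight top edge and a corner at (240,215), while the right one tapers.

```bash
python3 -c "from h import *;go(.565,.2224,.2,93.45)"
python3 -m crank '[{"claw":4,"travel":[20,-13.3,5],"yaw":-0.995},{"claw":4,"travel":[20,-13.3,5],"yaw":-0.995},{"claw":4,"travel":[20,-13.3,5],"yaw":-0.995},{"claw":4,"travel":[20,-13.3,5],"yaw":-0.995},{"claw":4,"travel":[20,-13.3,5],"yaw":-0.995},{"claw":4,"travel":[20,-13.3,5],"yaw":-0.995},{"claw":4,"travel":[20,-13.3,5],"yaw":-0.995},{"claw":4,"travel":[20,-13.3,5],"yaw":-0.995},{"claw":4,"travel":[20,-13.3,5],"yaw":-0.995},{"claw":4,"travel":[20,-13.3,5],"yaw":-0.995}]'
python3 -c "from h import *;go(.565,.2224,.110,93.45)"
```

```text
t 5.7 pos [ 0.4607 -0.0165  0.2536] head 36.48 z-axis [-0.001 -0.001 -1.   ] F [ 0.4 -0.3 -0.2] M [0.06 0.01 0.02] grip 0.0396 q1,7 [0.25 0.23]
travel cm [ 22.6  -13.01   5.31] yaw -0.994
time_s: 6.7
eef_pos: [0.5424, 0.2093, 0.2034]
tcp_rot: [0.0, 0.686, 0.727, -0.001]
contact_force: [0.3, -0.2, -0.1]
grip_width: 0.04
t 6.7 pos [0.5424 0.2093 0.2034] head 93.33 z-axis [-0.001 -0.001 -1.   ] F [ 0.3 -0.2 -0.1] M [ 0.02 -0.   -0.08] grip 0.04 q1,7 [-0.1   0.69]
travel cm [1.19 2.34 9.33] yaw -0.002
```

```bash
python3 -m crank '[{"claw":4,"travel":[1.2,2.35,1],"yaw":0},{"claw":4,"travel":[1.2,2.35,3],"yaw":0},{"claw":4,"travel":[1.2,2.35,6],"yaw":0},{"claw":4,"travel":[1.2,2.35,8.5],"yaw":0},{"claw":4,"travel":[1.2,2.35,9.3],"yaw":0},{"claw":4,"travel":[1.2,2.35,9.3],"yaw":0}]'
python3 -c "from h import *;go(.565,.2224,.110,93.45)"
```

```text
time_s: 7.3
eef_pos: [0.565, 0.2225, 0.11]
tcp_rot: [-0.0, 0.687, 0.727, -0.001]
contact_force: [0.1, 0.0, 0.3]
grip_width: 0.0399
t 7.3 pos [0.565  0.2225 0.11  ] head 93.28 z-axis [-0.002 -0.002 -1.   ] F [0.1 0.  0.3] M [ 0.01  0.   -0.05] grip 0.0399 q1,7 [-0.14  0.64]
travel cm [-0.01  0.    0.  ] yaw -0.003
```

```bash
python3 -m crank '[{"claw":0.4,"travel":[0,0,0],"yaw":0},{"claw":0.4,"travel":[0,0,0],"yaw":0},{"claw":0.4,"travel":[0,0,0],"yaw":0},{"claw":0.4,"travel":[0,0,0],"yaw":0},{"claw":0.4,"travel":[0,0,0],"yaw":0},{"claw":0.4,"travel":[0,0,0],"yaw":0},{"claw":0.4,"travel":[0,0,0],"yaw":0}]' 70
python3 -c "from h import *;go(.565,.2224,.110,93.45)"
```

```text
time_s: 8.0
eef_pos: [0.5654, 0.2231, 0.1113]
tcp_rot: [0.0, 0.687, 0.727, -0.0]
contact_force: [-1.0, 1.7, 8.7]
grip_width: 0.0075
t 8.0 pos [0.5654 0.2231 0.1113] head 93.28 z-axis [ 0. -0. -1.] F [-1.   1.7  8.7] M [ 0.5   0.17 -0.02] grip 0.0075 q1,7 [-0.14  0.64]
travel cm [-0.07 -0.04  0.13] yaw -0.003
```

```bash
python3 -m crank '[{"claw":0.4,"travel":[0,0,-1],"yaw":0},{"claw":0.4,"travel":[0,0,-2.5],"yaw":0},{"claw":0.4,"travel":[0,0,-4],"yaw":0},{"claw":0.4,"travel":[0,0,-5.5],"yaw":0},{"claw":0.4,"travel":[0,0,-8],"yaw":0},{"claw":0.4,"travel":[0,0,-11],"yaw":0},{"claw":0.4,"travel":[0,0,-13],"yaw":0},{"claw":0.4,"travel":[0,0,-13],"yaw":0}]'
python3 -c "from h import *;go(.4697,-.223,.2,64.9)"
```

```text
time_s: 8.8
eef_pos: [0.566, 0.2235, 0.245]
tcp_rot: [0.001, 0.687, 0.727, 0.002]
contact_force: [0.0, -0.0, -1.1]
grip_width: 0.008
t 8.8 pos [0.566  0.2235 0.245 ] head 93.26 z-axis [ 0.004  0.001 -1.   ] F [ 0.  -0.  -1.1] M [ 0.05 -0.03 -0.01] grip 0.008 q1,7 [-0.12  0.75]
travel cm [-44.04 -12.17   4.4 ] yaw 0.495
```

```bash
python3 -m crank '[{"claw":0.4,"travel":[-4,-1,0],"yaw":0.05},{"claw":0.4,"travel":[-8,-2.2,1],"yaw":0.1},{"claw":0.4,"travel":[-12.5,-3.5,2],"yaw":0.15},{"claw":0.4,"travel":[-17,-4.7,3],"yaw":0.2},{"claw":0.4,"travel":[-21.5,-6,4.4],"yaw":0.25},{"claw":0.4,"travel":[-26,-7.2,4.4],"yaw":0.3},{"claw":0.4,"travel":[-30.5,-8.5,4.4],"yaw":0.35},{"claw":0.4,"travel":[-35,-9.7,4.4],"yaw":0.4},{"claw":0.4,"travel":[-39.5,-11,4.4],"yaw":0.45},{"claw":0.4,"travel":[-44,-12.2,4.4],"yaw":0.495}]'
python3 -m crank '[{"claw":0.4,"travel":[0,0,0],"yaw":0},{"claw":0.4,"travel":[0,0,0],"yaw":0},{"claw":0.4,"travel":[0,0,0],"yaw":0}]' >/dev/null
python3 - <<'E'
from h import *
go(.4697,-.223,.165,64.9)
a=snap("side");b=snap("top")
im=np.hstack([cv2.resize(s["frame"][y:y+75,x:x+75,::-1],(400,400),interpolation=3) for s,x,y in((a,275,125),(b,330,180))])
cv2.imwrite("pics/g.png",im)
E
```

```text
time_s: 9.8
eef_pos: [0.4684, -0.2245, 0.2004]
tcp_rot: [0.001, 0.844, 0.536, 0.002]
contact_force: [0.5, -0.5, -0.9]
grip_width: 0.0075
t 10.1 pos [ 0.4686 -0.2237  0.2006] head 64.85 z-axis [ 0.004  0.002 -1.   ] F [ 0.9 -0.1  0.2] M [ 0.04 -0.01 -0.03] grip 0.0075 q1,7 [0.72 0.97]
travel cm [0.1  0.06 3.56] yaw -0.001
```

View pics/g.png

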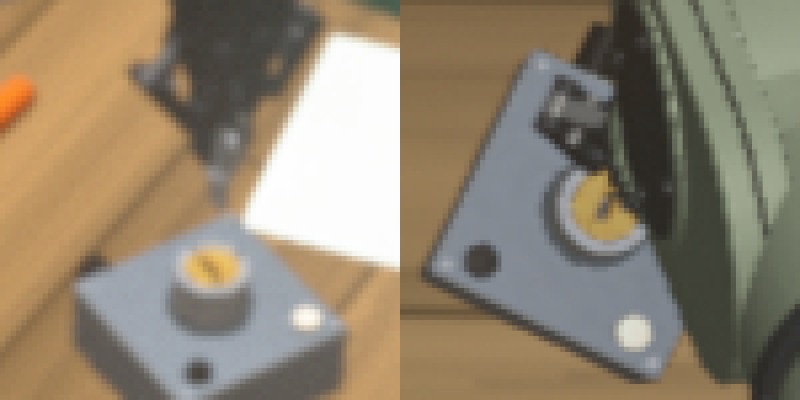

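The side view shows the key hanging upright in the jaws, tip at about (218,200), raw (316,162), above the plug at crop (210,268), raw (314,175). I'm lowering the tip to about 5 mm over the mouth and comparing tip and slot in that camera.

```bash
python3 -m crank '[{"claw":0.4,"travel":[0.1,0.05,1.5],"yaw":0},{"claw":0.4,"travel":[0.1,0.05,3],"yaw":0},{"claw":0.4,"travel":[0.1,0.05,4.4],"yaw":0},{"claw":0.4,"travel":[0.1,0.05,4.4],"yaw":0},{"claw":0.4,"travel":[0.1,0.05,4.4],"yaw":0}]'
python3 - <<'E'
from h import *
go(.4697,-.223,.165,64.9)
p=r.read_state()["eef_pos"]
a=snap("side")
x,y=297,147
im=cv2.resize(a["frame"][y:y+40,x:x+40,::-1],(600,600),interpolation=3)
e=np.array([np.cos(np.radians(-25)),np.sin(np.radians(-25))])
pt=lambda P,c:[cv2.circle(im,tuple(((q-[x,y]+.5)*15).astype(int)),3,c,-1) for q in proj(a,P)]
L=np.array([.4697,-.223])
pt([[*(L+e*k),.094] for k in(-.008,0,.008)],(0,0,255))
pt([[*(p[:2]+e*k),p[2]-.055+abs(k)*.6] for k in(-.007,0,.007)],(0,255,0))
pt([[*L+.024*np.array([np.cos(t),np.sin(t)]),.094] for t in np.arange(0,6.3,.5)],(255,0,0))
cv2.imwrite("pics/h.png",im)
E
```

```text
time_s: 10.7
eef_pos: [0.4701, -0.2221, 0.157]
tcp_rot: [0.0, 0.844, 0.537, 0.002]
contact_force: [0.4, 0.1, -0.9]
grip_width: 0.008
t 10.7 pos [ 0.4701 -0.2221  0.157 ] head 64.95 z-axis [ 0.004  0.002 -1.   ] F [ 0.4  0.1 -0.9] M [-0.04  0.    0.  ] grip 0.008 q1,7 [0.69 0.91]
travel cm [-0.09  0.   -0.8 ] yaw 0.001
```

View pics/h.png

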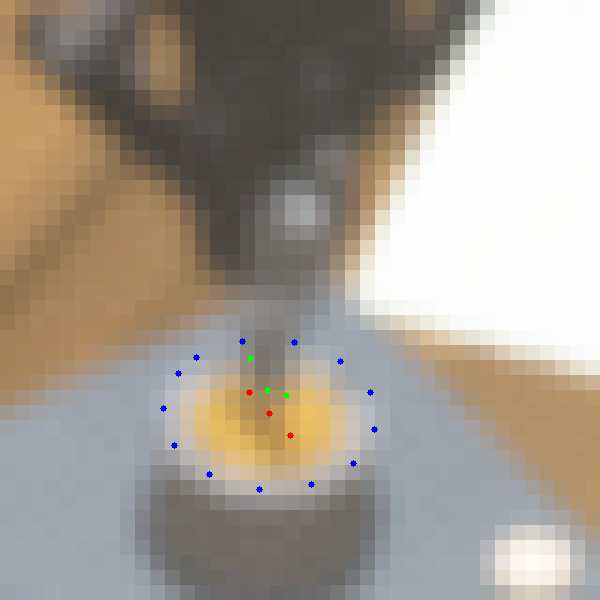

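Blade and slot line up within about 1 mm: blade at crop x≈265 against plug centre 270, with the overlay on the barrel rim. I'm entering the keyway slowly.

```bash
python3 -m crank '[{"claw":0.4,"travel":[-0.09,0,0.3],"yaw":0},{"claw":0.4,"travel":[-0.09,0,0.6],"yaw":0},{"claw":0.4,"travel":[-0.09,0,0.8],"yaw":0},{"claw":0.4,"travel":[-0.09,0,1.0],"yaw":0},{"claw":0.4,"travel":[-0.09,0,1.2],"yaw":0},{"claw":0.4,"travel":[-0.09,0,1.2],"yaw":0}]' 90
python3 -c "from h import *;go(.4697,-.223,.121,64.9)"
```

```text
time_s: 11.35
eef_pos: [0.4698, -0.2231, 0.145]
tcp_rot: [0.001, 0.844, 0.537, 0.002]
contact_force: [-1.3, 0.3, -1.2]
grip_width: 0.0075
t 11.35 pos [ 0.4698 -0.2231  0.145 ] head 64.94 z-axis [ 0.004  0.001 -1.   ] F [-1.3  0.3 -1.2] M [0.05 0.15 0.02] grip 0.0075 q1,7 [0.68 0.89]
travel cm [-0.   -0.02  2.4 ] yaw 0.001
```

```bash
python3 -m crank '[{"claw":0.4,"travel":[0,0,0.4],"yaw":0},{"claw":0.4,"travel":[0,0,0.7],"yaw":0.05},{"claw":0.4,"travel":[0,0,1.0],"yaw":-0.05},{"claw":0.4,"travel":[0,0,1.2],"yaw":0.05},{"claw":0.4,"travel":[0,0,1.4],"yaw":-0.05},{"claw":0.4,"travel":[0,0,1.6],"yaw":0.05},{"claw":0.4,"travel":[0,0,1.8],"yaw":-0.05},{"claw":0.4,"travel":[0,0,1.8],"yaw":0}]' 90
python3 -c "from h import *;go(.4697,-.223,.121,64.9)"
```

```text
time_s: 12.15
eef_pos: [0.4696, -0.2229, 0.1265]
tcp_rot: [0.0, 0.843, 0.538, 0.002]
contact_force: [-2.7, 1.3, -2.3]
grip_width: 0.0072
t 12.15 pos [ 0.4696 -0.2229  0.1265] head 65.12 z-axis [ 0.004  0.002 -1.   ] F [-2.7  1.3 -2.3] M [ 0.3   0.43 -0.  ] grip 0.0072 q1,7 [0.67 0.87]
travel cm [-0.    0.01  0.55] yaw 0.004
```

```bash
python3 -m crank '[{"claw":0.4,"travel":[0,0,0.2],"yaw":0.05},{"claw":0.4,"travel":[0,0,0.35],"yaw":-0.05},{"claw":0.4,"travel":[0,0,0.5],"yaw":0.05},{"claw":0.4,"travel":[0,0,0.6],"yaw":-0.05},{"claw":0.4,"travel":[0,0,0.7],"yaw":0.05},{"claw":0.4,"travel":[0,0,0.75],"yaw":-0.05},{"claw":0.4,"travel":[0,0,0.75],"yaw":0},{"claw":0.4,"travel":[0,0,0.75],"yaw":0}]' 100
python3 -c "from h import *;go(.4697,-.223,.121,64.9)"
```

```text
time_s: 12.95
eef_pos: [0.47, -0.223, 0.1208]
tcp_rot: [0.001, 0.843, 0.538, 0.002]
contact_force: [-9.7, 3.3, 45.1]
grip_width: 0.0072
t 12.95 pos [ 0.47   -0.223   0.1208] head 65.03 z-axis [ 0.006  0.    -1.   ] F [-9.7  3.3 45.1] M [ 0.77  2.37 -0.  ] grip 0.0072 q1,7 [0.66 0.86]
travel cm [-0.02 -0.03 -0.02] yaw 0.002
```

The key seated at TCP z 0.1208 with 45 N of push, against an expected 0.121 when home. I'm now turning clockwise, which is +yaw.

```bash
python3 -m crank '[{"claw":0.4,"travel":[0,0,0.1],"yaw":0},{"claw":0.4,"travel":[0,0,0.1],"yaw":0.12},{"claw":0.4,"travel":[0,0,0.1],"yaw":0.24},{"claw":0.4,"travel":[0,0,0.1],"yaw":0.36},{"claw":0.4,"travel":[0,0,0.1],"yaw":0.48},{"claw":0.4,"travel":[0,0,0.1],"yaw":0.6},{"claw":0.4,"travel":[0,0,0.1],"yaw":0.72},{"claw":0.4,"travel":[0,0,0.1],"yaw":0.84},{"claw":0.4,"travel":[0,0,0.1],"yaw":0.96},{"claw":0.4,"travel":[0,0,0.1],"yaw":1.08}]' 110
python3 -c "from h import *;go(.4697,-.223,.1205,-35)"
```

```text
time_s: 13.95
eef_pos: [0.4684, -0.2236, 0.1208]
tcp_rot: [0.001, 1.0, 0.025, 0.001]
contact_force: [-19.6, 0.8, 40.7]
grip_width: 0.0069
t 13.95 pos [ 0.4684 -0.2236  0.1208] head 2.83 z-axis [ 0.003 -0.001 -1.   ] F [-19.6   0.8  40.7] M [0.24 4.43 0.14] grip 0.0069 q1,7 [0.51 0.1 ]
travel cm [ 0.13 -0.06  0.04] yaw 0.66
```

```bash
python3 -m crank '[{"claw":0.4,"travel":[0,0,0.1],"yaw":0.12},{"claw":0.4,"travel":[0,0,0.1],"yaw":0.24},{"claw":0.4,"travel":[0,0,0.1],"yaw":0.36},{"claw":0.4,"travel":[0,0,0.1],"yaw":0.48},{"claw":0.4,"travel":[0,0,0.1],"yaw":0.58},{"claw":0.4,"travel":[0,0,0.1],"yaw":0.66},{"claw":0.4,"travel":[0,0,0.1],"yaw":0.66},{"claw":0.4,"travel":[0,0,0.1],"yaw":0.66}]' 110
python3 - <<'E'
from h import *
go(.4697,-.223,.1205,-35)
a=snap("side");b=snap("top")
im=np.hstack([cv2.resize(s["frame"][y:y+50,x:x+50,::-1],(400,400),interpolation=3) for s,x,y in((a,292,142),(a,195,210))])
cv2.imwrite("pics/i.png",im)
E
```

```text
time_s: 14.75
eef_pos: [0.4677, -0.2232, 0.1209]
tcp_rot: [0.0, 0.954, -0.3, 0.001]
contact_force: [-11.2, 5.4, 36.8]
grip_width: 0.0071
t 14.75 pos [ 0.4677 -0.2232  0.1209] head -34.97 z-axis [ 0.002 -0.001 -1.   ] F [-11.2   5.4  36.8] M [1.55 2.83 0.12] grip 0.0071 q1,7 [ 0.42 -0.32]
travel cm [ 0.15 -0.13  0.04] yaw 0.0
```

View pics/i.png

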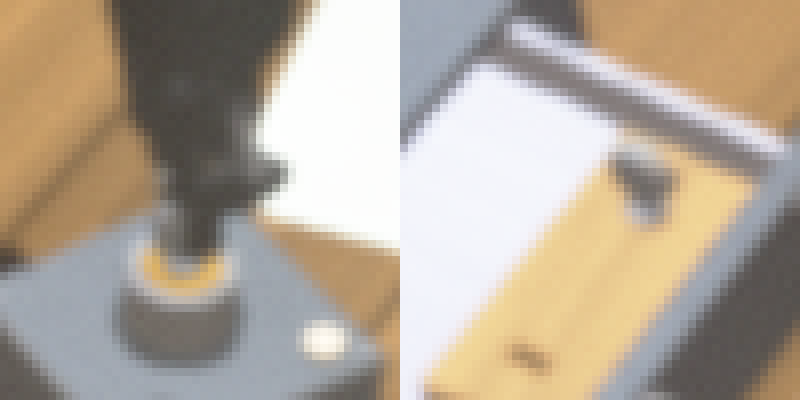

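The picture shows the collar seated on the plug at crop (185,260), the round key still standing at (640,180), and the square key's slot empty at (530,355). The torque of 0.12 N m matches the spring near its stop. I'll add a little more yaw to meet the stop.

```bash
python3 -m crank '[{"claw":0.4,"travel":[0,0,0.1],"yaw":0.03},{"claw":0.4,"travel":[0,0,0.1],"yaw":0.06},{"claw":0.4,"travel":[0,0,0.1],"yaw":0.06},{"claw":0.4,"travel":[0,0,0.1],"yaw":0.06}]' 110
python3 -c "from h import *;go(.4697,-.223,.1205,-38.5)"
python3 -m crank '[{"claw":0.4,"travel":[0,0,0.1],"yaw":0.03},{"claw":0.4,"travel":[0,0,0.1],"yaw":0.05},{"claw":0.4,"travel":[0,0,0.1],"yaw":0.05},{"claw":0.4,"travel":[0,0,0.1],"yaw":0.05}]' 110
python3 -c "from h import *;go(.4697,-.223,.1205,-38.5)"
```

```text
time_s: 15.25
eef_pos: [0.4675, -0.223, 0.121]
tcp_rot: [0.0, 0.944, -0.329, 0.001]
contact_force: [-8.6, 5.3, 32.8]
grip_width: 0.0071
t 15.25 pos [ 0.4675 -0.223   0.121 ] head -38.36 z-axis [ 0.002 -0.001 -1.   ] F [-8.6  5.3 32.8] M [1.23 2.09 0.42] grip 0.0071 q1,7 [ 0.41 -0.36]
travel cm [ 0.17 -0.14  0.05] yaw 0.002
time_s: 15.65
eef_pos: [0.4674, -0.2229, 0.1209]
tcp_rot: [0.0, 0.936, -0.352, 0.001]
contact_force: [-7.3, 3.5, 31.0]
grip_width: 0.0069
t 15.65 pos [ 0.4674 -0.2229  0.1209] head -41.17 z-axis [ 0.002 -0.002 -1.   ] F [-7.3  3.5 31. ] M [0.93 1.89 0.65] grip 0.0069 q1,7 [ 0.4  -0.39]
travel cm [ 0.18 -0.14  0.04] yaw -0.047
```

The reaction torque rose to 0.42 and then 0.65 N m, so the lock is against its stop with the key seated. Handing in.

```bash
python3 -c "
from h import *
go(.4697,-.223,.1205,-38.5)
job.sign_off()
go(.4697,-.223,.1205,-38.5)"
```

```text
t 15.65 pos [ 0.4674 -0.2229  0.1209] head -41.17 z-axis [ 0.002 -0.002 -1.   ] F [-7.3  3.5 31. ] M [0.93 1.89 0.65] grip 0.0069 q1,7 [ 0.4  -0.39]
travel cm [ 0.18 -0.14  0.04] yaw -0.047
the job is handed in; nothing more can be done
the job is handed in; nothing more can be done
```

I opened the drawer about 135 mm and pushed the square key fully home in the grey box's lock. I then turned it clockwise to the stop and handed the job in at 15.65 s, still gripping and holding it turned. No verdict was reported, so success rests on the checks below.

- **Seating:** the collar met the lock face at TCP height 0.121 m, the height expected for a fully seated key. About 31 N of downward push remained at hand-in. I felt no clear resistance from the sticky pins while wiggling the key in.
- **Turn:** the tool turned about 106° in all, which includes the key's play. The reaction torque rose from 0.12 to 0.65 N m, so the lock was against its stop. I could not read the lock angle directly.
- **Round key:** still standing in its block in the last picture.
- **Bystanders:** I took no final picture of them. The arm passed well above them.
- **Disagreement:** the TCP ended about 2.3 mm from my camera estimate of the lock axis, with 8 N of side force. That is within the 5 mm allowed, and the slot itself limits how far the key can sit off the axis.

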